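# Stack a plaster mould in its cradle and bar it shut

### The arm

A 6-joint arm with a two-finger parallel gripper is mounted at the origin on the work surface. World frame = base frame: x ahead of the robot, y to its left, z up, the work surface at z = 0. Lengths are in m, angles in rad, forces in N, time in s.
With the tool pointing down it reaches from about 0.35 to 0.85 m from the base axis. Payload 8.1 kg.
Tool frame: the origin (TCP) lies on the centre line of the jaws, within the pads' length; the fingertips stand robot.tips_ahead ahead of it and the grasp point (between the pads) lies 6 mm ahead of it (robot.tips_ahead is the distance from the TCP to the fingertips, in m); z points along the fingers, y is the line along which they close (so a half turn about z gives the same grasp; the last joint's range is limited). The gripper opens to 93 mm and grips with 3 to 60 N. Pads are 15 mm wide; open, the fingers measure 128 mm over their backs; the gripper's body (75 mm by 188 mm) begins 65 mm behind the grasp point.
Start: joints at [1.083, 0.13, 1.488, -0, 1.523, -0.085], TCP at [0.235, 0.552, 0.244] pointing down, gripper open.
Joint ranges: [-2.96, 2.96], [-0.89, 2.26], [0.02, 2.5], [-1.34, 4.48], [0, 2.73], [-2.66, 2.66]. Speed limits (rad/s): [2.39, 2.39, 2.79, 3.14, 3.14, 3.14].

### API

Orientations are given as a rotation vector (axis times angle).
In Python, from plant import robot gives the robot as it stands.
- The arm moves only by the tool apply_moves, never from a script. Its arguments are lists of equal length, an entry for each row: "delta_pos": the shift along the tool's x, y, z in cm, a list of three; "twist": the turn about the tool's z in rad. A call has 1 to 8 rows; each row shifts and turns the commanded pose from where the row before left it, along the tool's axes as they then stand; what a row does not reach is not made up. A row lasts 1/8 s, in which the tool goes at most 62.5 mm and 10.7 degrees, less where a joint would pass 70% of its speed; a pose out of reach is approached as far as the arm can. A call with a gripper value outside its range is refused whole. "gripper" is the finger opening in cm, from 0 to 9.3, set as the call begins (left out, the last holds). The fingers move at their own pace and stop on an object; "squeeze" is the grip in N (left out, the last holds). Time passes only in rows, so rows that do not move let the fingers close. It gives the time, the measured TCP pose, the force, the opening and the grip force at its end, in the units of the state.
- robot.read_state(): the state, without advancing time (a new reading comes with each control period).
- robot.read_camera(name): name is "scene" or "top"; returns a dict with "frame" (420x560x3 uint8, red, green, blue), "vertical_fov" (degrees; the focal length in pixels is half the picture's height over the tangent of half this angle, whatever the lens; pixels are square), "cx", "cy" (the principal point, pixels), "R" (3x3) and "t" (3): a world point X has camera coordinates R X + t. Camera axes: x right, y down, z forward; pixel columns grow to the right and rows downward; lengths in m; the calibration is good to about 2 mm. A picture is of the moment at which its call begins. There is no depth.
- robot.close_job(): hands the job in; it is judged then, once.
The state is a dict: "t": time; "q": joint angles; "dq": joint speeds; "joint_torque": joint torques, N m; "tool_pos": TCP position; "orientation": TCP orientation; "force": force on the tool from outside, world axes, zero at the start; "wrist_torque": the same for the moment, N m; "opening": finger opening in m; "gripper_force": force on a finger pad.
Only numpy, scipy, OpenCV 4.12 (cv2) and the standard library are available. Lean on these libraries where they do the work, as an engineer would, in place of code of your own. Each camera call takes 0.05 s, during which the arm holds its last target. There are 200 camera calls.

### The job

Put the plaster mould together in the cradle: first the ridged core block, then the one of the two open frames that fits the cradle, then the vented cover, each the same way up as it lies now, flat and fully home between the corner posts, lowered into place rather than dropped. When all three are in, swing the hold-down bar by its knob all the way in, so that it lies along the middle of the cover. Leave the over-long frame, the two bowls and the brush where they are.

Things in the scene. Friction and masses are not known exactly. Their poses are not given: they have to be found in the camera images.
- cradle: Fixed cradle: plywood board 190 x 130 x 15 mm (x -115 to +75), four aluminium corner posts round a pocket 114 mm (x) by 65 mm (y). Walls 5 mm thick, straight to 96 mm above the table, then flared out to 109 mm. The middle 52 mm of each long side is open for fingers holding a part across its width. Origin: under the pocket centre, on the table; x along the pocket, z up.
- pocket (a point): Centre of the pocket's floor, on top of the board (15 mm above the table); axes as the cradle's.
- pivot (a point): On the bar's vertical hinge axis, at the height of the bar's underside (113 mm above the table), over a steel post of 22 mm diameter, 90 mm from the pocket's centre towards the cradle's -x.
- bar (a joint): Angle of the dark steel hold-down bar about the upright pivot: 0 (a stop) = fully in, lying along the cradle x over the middle of the pocket; positive = swung out towards the cradle +y, up to 1.9 rad. Stays where left. Bar 18 mm wide, underside 113 mm and top 125 mm above the table; passes 4 mm above a seated cover.
- knob (a point): Centre of the top of the upright black knob at the bar's free end: a cylinder of 20 mm diameter standing 46 mm above the bar, its top 171 mm above the table, 145 mm from the pivot.
- core: Core block: solid plaster block 108 x 60 x 40 mm with a rounded ridge on top, 72 mm long, 28 mm wide, 12 mm high. Loose, starts ridge up. Origin: centre of its underside; x along the 108 mm, z up. In place its underside is on the pocket floor.
- frame: The frame that fits: open rectangular plaster frame 108 x 60 x 30 mm, long walls 12 mm and end walls 14 mm thick, opening 80 x 36 mm. Loose. Origin: centre of its underside; x along the 108 mm, z up. In place it lies on the core block, around the ridge, its underside 40 mm above the pocket floor.
- cover: Cover: flat plaster slab 108 x 60 x 24 mm with three small dark vent holes in a row on top. Loose. Origin: centre of its underside; x along the 108 mm, z up. In place it lies on the frame, its underside 70 mm above the pocket floor.
- long_frame: The over-long frame: the same as the frame but 136 mm long, so that it does not fit the cradle. Loose, to be left alone. Origin: centre of its underside; x along the 136 mm.
- bowl_a: Bystander: grey-brown clay bowl lying upside down, 120 mm across, 40 mm high. Origin: centre of its underside.
- bowl_b: Bystander: white bowl lying upside down, 120 mm across, 40 mm high. Origin: centre of its underside.
- brush: Bystander: hand brush lying on the table, handle towards its -x.

How it is judged:
By the outcome, as a careful person would: the job done as asked, in the order asked, and still so for the second after the job is handed in, with the robot touching nothing.
It also fails if it takes over 72 s, if anything falls off the work surface, if the arm or the gripper's body presses on something with over 40 N, if the wrist force passes 120 N, or if a joint passes its speed limit or range.

## Working session

There is one attempt and no reset: what is moved stays moved. The work goes in short steps, Python scripts to look and compute and a tool call to move; the robot and the scene stay as the last step left them, time stands still between calls to the robot, and variables do not carry over. Pictures are saved under pics/ and viewed, at most 10 in all, crops included, and the job is handed in when it is done.

Besides the shell and the picture viewer there is one more tool, called after "Call:" by a JSON object that holds its "api" and its "payload". apply_moves: Moves the arm, as the interface text tells. Its arguments: {"type":"object","properties":{"delta_pos":{"type":"array"},"twist":{"type":"array"},"gripper":{"type":"number"},"squeeze":{"type":"number"}},"required":["delta_pos","twist"]}

```bash
mkdir -p pics; ls; python3 - <<'E'
from plant import robot
import cv2, json
s=robot.read_state()
print({k:(s[k]) for k in('t','tool_pos','orientation','opening')},robot.tips_ahead)
import pickle
d={}
for n in('scene','top'):
    c=robot.read_camera(n); d[n]=c
    cv2.imwrite(f'pics/{n}0.png',c['frame'][:,:,::-1])
    print(n,c['vertical_fov'],c['cx'],c['cy'],c['R'],c['t'])
pickle.dump(d,open('c0.pkl','wb'))
E
```

```text
pics
{'t': 0.0, 'tool_pos': array([0.23493414, 0.5515391 , 0.2426225 ]), 'orientation': array([-6.28337621e-01, -3.07760694e+00,  2.66485393e-03]), 'opening': 0.092874417440599} 0.025
scene 55.87616146834057 278.88422650978225 214.23836195048955 [[ 0.35516667  0.93468092 -0.0151068 ]
 [ 0.77953862 -0.30505625 -0.54704681]
 [-0.51592264  0.18251646 -0.83696569]] [-0.17959369 -0.37731012  1.41245494]
top 48.219357525118106 281.93823058744306 208.3714554839982 [[-0.02783488 -0.9994705  -0.01685035]
 [-0.99085691  0.02981337 -0.13158169]
 [ 0.13201438  0.01303373 -0.99116211]] [0.00323929 0.58313032 1.43314083]
```

View pics/scene0.png

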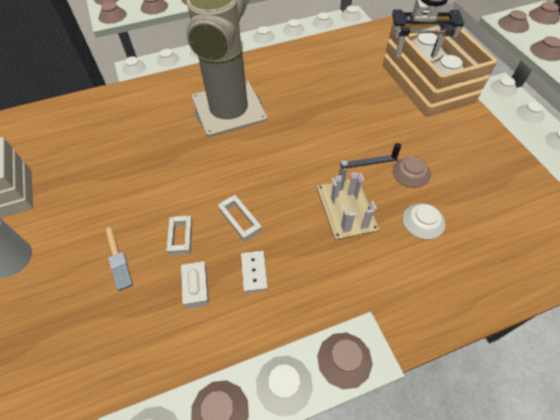

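View pics/top0.png

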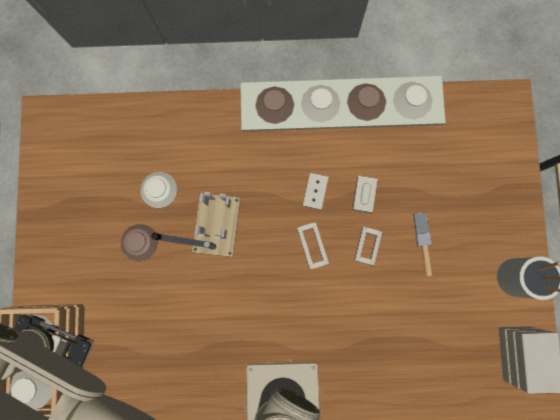

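The scene view shows the cradle at (348,207), the knob at (396,150), the fitting frame at (179,235), the long frame at (240,217), the core at (194,284) and the cover at (254,271). The top view has the cradle at (216,225), knob (157,237), frame (369,246), long frame (313,246), core (365,194) and cover (316,191).

```bash
python3 - <<'E'
import pickle,cv2,numpy as np
d=pickle.load(open('c0.pkl','rb'))
t=d['top']['frame'][:,:,::-1];s=d['scene']['frame'][:,:,::-1]
def cr(im,x,y,w,h,k=4): return cv2.resize(im[y:y+h,x:x+w],None,fx=k,fy=k,interpolation=cv2.INTER_CUBIC)
A=np.hstack([cr(t,295,168,100,105,3),cr(t,145,178,100,105,3)])
B=np.hstack([cr(s,160,190,115,120,2.4)[:285],cr(s,310,138,104,105,2.7)[:283]]) if 0 else None
b1=cr(s,160,190,120,95,2.5);b2=cr(s,310,140,120,95,2.5)
b3=cr(s,160,225,120,95,2.5)
C=np.hstack([b1[:,:],b2]);
out=np.vstack([A,C])
cv2.imwrite('pics/crop1.png',out);print(out.shape)
E
```

```text
(553, 600, 3)
```

View pics/crop1.png

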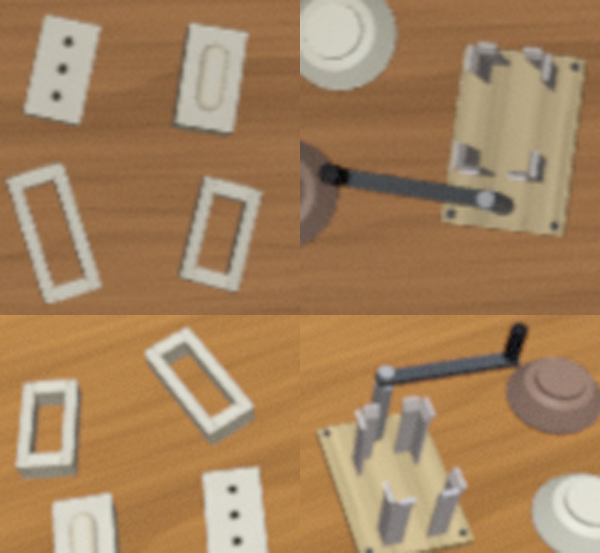

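The crops show bright top faces with darker side faces, and the board stands apart from the table by its hue. I'll mask the faces, cast the contours onto planes and fit rectangles.

```bash
cat > h.py <<'E'
import pickle,cv2,numpy as np
def cam(c):
    return (210/np.tan(np.radians(c['vertical_fov']/2)),c['cx'],c['cy'],np.array(c['R']),np.array(c['t']))
def ray(c,uv):
    f,cx,cy,R,t=cam(c); uv=np.atleast_2d(uv).astype(float)
    d=np.c_[(uv[:,0]-cx)/f,(uv[:,1]-cy)/f,np.ones(len(uv))]@R
    return -R.T@t,d
def plane(c,uv,z):
    o,d=ray(c,uv); return (o+d*((z-o[2])/d[:,2])[:,None])[:,:2]
def proj(c,X):
    f,cx,cy,R,t=cam(c); p=R@X+t; return np.array([cx+f*p[0]/p[2],cy+f*p[1]/p[2]])
def tri(c1,p1,c2,p2):
    o1,d1=ray(c1,p1);o2,d2=ray(c2,p2)
    A=np.c_[d1[0],-d2[0]];k=np.linalg.lstsq(A,o2-o1,rcond=None)[0]
    a=o1+k[0]*d1[0];b=o2+k[1]*d2[0];return (a+b)/2,np.linalg.norm(a-b)
K=6
def face(c,uv,z,mask,r=45):
    "rectangle of the mask blob nearest uv: metric centre,size,angle, pixel centre"
    x0,y0=int(uv[0])-r,int(uv[1])-r
    im=cv2.resize(c['frame'][y0:y0+2*r,x0:x0+2*r],None,fx=K,fy=K,interpolation=cv2.INTER_CUBIC)
    m=mask(im).astype(np.uint8)
    cs,_=cv2.findContours(m,cv2.RETR_EXTERNAL,cv2.CHAIN_APPROX_NONE)
    cs=[k for k in cs if cv2.contourArea(k)>100*K*K]
    k=max(cs,key=lambda k:cv2.pointPolygonTest(k,(r*K,r*K),True))
    px=(k[:,0,:]+.5)/K-.5+[x0,y0]
    P=plane(c,px,z).astype(np.float32)
    (cx,cy),(w,h),a=cv2.minAreaRect(P)
    if w<h: w,h,a=h,w,a+90
    a=(a+90)%180-90
    area=cv2.contourArea(P)
    return np.array([cx,cy]),(round(w*1e3,1),round(h*1e3,1)),a,area*1e6
def val(th): 
    return lambda im:(im.min(2)>th)
E
python3 - <<'E'
from h import *
d=pickle.load(open('c0.pkl','rb'))
pts={'top':dict(cover=(316,191),core=(365,194),frame=(369,246),long=(313,246)),'scene':dict(cover=(254,271),core=(194,284),frame=(179,235),long=(240,217))}
Z=dict(cover=.024,core=.04,frame=.03,long=.03)
for n in pts:
    im=d[n]['frame']
    for p,(u,v) in pts[n].items():
        w=im[v-14:v+15,u-10:u+11].reshape(-1,3).min(1)
        print(n,p,'hi',np.percentile(w,[5,25,50,75,95]))
        for th in(110,130,150,160,170,180,190):
            try:
                r=face(d[n],(u,v),Z[p],val(th)); print('  ',th,r[0].round(4),r[1],round(r[2],1),round(r[3]))
            except Exception as e: print('  ',th,'x')
for u,v in((205,215),(232,210),(205,250),(180,260)): print(d['top']['frame'][v,u])
for u,v in((330,200),(355,232),(300,200)): print(d['scene']['frame'][v,u])
E
```

```text
top cover hi [ 71. 157. 174. 176. 177.]
   110 [ 0.6389 -0.1211] (110.6, 63.3) -14.3 6698
   130 [ 0.6388 -0.1211] (108.6, 61.2) -14.2 6346
   150 [ 0.6388 -0.121 ] (106.6, 59.1) -14.3 5971
   160 [ 0.6388 -0.1209] (105.5, 57.6) -14.3 5721
   170 [ 0.6388 -0.1209] (104.2, 55.1) -14.1 5315
   180 x
   190 x
top core hi [ 83.8 156.  173.  175.  177. ]
   110 [ 0.6223 -0.2757] (110.7, 63.5) -11.2 6681
   130 [ 0.6223 -0.2757] (108.7, 61.4) -11.2 6340
   150 [ 0.6223 -0.2757] (106.6, 59.4) -11.2 5971
   160 [ 0.6222 -0.2754] (105.5, 57.8) -11.2 5732
   170 [ 0.6223 -0.2751] (104.2, 56.2) -11.4 5334
   180 x
   190 x
top frame hi [ 68.  72.  92. 164. 171.]
   110 [ 0.4597 -0.2791] (111.2, 63.0) -16.8 6719
   130 [ 0.4597 -0.279 ] (109.1, 61.0) -16.7 6356
   150 [ 0.4597 -0.2789] (107.0, 58.6) -16.8 5957
   160 [ 0.4596 -0.279 ] (106.0, 57.3) -16.5 5668
   170 [ 0.5865 -0.2702] (54.0, 33.3) 84.1 1042
   180 x
   190 x
top long hi [ 67.  70.  76. 147. 174.]
   110 [ 0.4657 -0.1055] (139.0, 64.0) 15.5 8498
   130 [ 0.4656 -0.1055] (137.1, 62.0) 15.3 8095
   150 [ 0.4655 -0.1056] (135.3, 60.1
[... 1097 characters left out ...]
.2, 61.7) -16.7 6558
   160 [ 0.4602 -0.2801] (110.2, 60.8) -16.7 6367
   170 [ 0.4601 -0.2801] (108.8, 59.8) -16.6 6169
   180 [ 0.46   -0.2801] (107.4, 58.8) -16.6 5948
   190 [ 0.4602 -0.2804] (105.7, 57.1) -16.6 5605
scene long hi [ 68.  74.  97. 172. 204.]
   110 [ 0.4709 -0.1062] (153.7, 66.8) 15.2 9514
   130 [ 0.4665 -0.1072] (142.5, 64.3) 15.2 8809
   150 [ 0.4661 -0.1069] (139.9, 62.4) 15.6 8385
   160 [ 0.466  -0.1069] (138.6, 61.6) 15.7 8171
   170 [ 0.466 -0.107] (137.3, 60.5) 15.4 7940
   180 [ 0.4661 -0.107 ] (135.9, 59.2) 15.5 7678
   190 [ 0.4662 -0.1071] (134.0, 57.6) 15.2 7333
[174 158 124]
[181 165 130]
[161 146 114]
[154 111  73]
[201 183 142]
[211 193 152]
[181 129  71]
```

```bash
python3 - <<'E'
from h import *
d=pickle.load(open('c0.pkl','rb'))
T,S=d['top'],d['scene']
# heights of part tops from two views (pixel centres of the fitted rectangles)
for n,zt,a,b in(('cover',.024,(.6388,-.1211),(.6401,-.1222)),('core',.04,(.6223,-.2757),(.6234,-.2769)),('frame',.03,(.4597,-.279),(.4602,-.2801)),('long',.03,(.4656,-.1055),(.466,-.107))):
    X,e=tri(T,proj(T,np.r_[a,zt]),S,proj(S,np.r_[b,zt])); print(n,X.round(4),round(e,4))
for c,uv,ths in((T,(216,225),(88,95,102)),(S,(348,207),(95,105,115))):
    for th in ths:
        x0,y0=uv[0]-50,uv[1]-50
        im=cv2.resize(c['frame'][y0:y0+100,x0:x0+100],None,fx=K,fy=K,interpolation=cv2.INTER_CUBIC)
        f=im.astype(int); m=((f.min(2)>th)&(f[...,0]-f[...,2]>28)).astype(np.uint8)
        m=cv2.morphologyEx(m,cv2.MORPH_OPEN,np.ones((9,9)))
        cs,_=cv2.findContours(m,cv2.RETR_EXTERNAL,cv2.CHAIN_APPROX_NONE);k=max(cs,key=cv2.contourArea)
        P=plane(c,(k[:,0]+.5)/K-.5+[x0,y0],.015).astype(np.float32)
        r=cv2.minAreaRect(P); print(th,r, cv2.contourArea(P))
        if th in(95,105): cv2.drawContours(im,[k],-1,(255,0,0),1); cv2.imwrite('/tmp/%d.png'%th,im[:,:,::-1])
a=np.hstack([cv2.imread('/tmp/95.png'),cv2.imread('/tmp/105.png')]);cv2.imwrite('pics/crad.png',cv2.resize(a,(800,400)))
E
```

```text
cover [ 0.6391 -0.1216  0.0217] 0.0008
core [ 0.6226 -0.2765  0.0381] 0.001
frame [ 0.4597 -0.2797  0.0291] 0.001
long [ 0.4655 -0.1062  0.029 ] 0.0014
88 ((0.5416907072067261, 0.19849716126918793), (0.1327085644006729, 0.19270262122154236), 81.78809356689453) 0.02016936660402724
95 ((0.5415417551994324, 0.19871748983860016), (0.13119909167289734, 0.1912246197462082), 81.81710052490234) 0.01951976428600255
102 ((0.5415318608283997, 0.1984977275133133), (0.1295403689146042, 0.19037368893623352), 82.02090454101562) 0.01864925932550965
95 ((0.5424829125404358, 0.1988106518983841), (0.1351911574602127, 0.1950765997171402), 81.78722381591797) 0.019892046790867646
105 ((0.542667806148529, 0.19870978593826294), (0.1335827112197876, 0.19297802448272705), 81.76313018798828) 0.019336022976959244
115 ((0.5426039695739746, 0.1983158141374588), (0.13126495480537415, 0.19113658368587494), 81.8568115234375) 0.01858598657557553
```

View pics/crad.png

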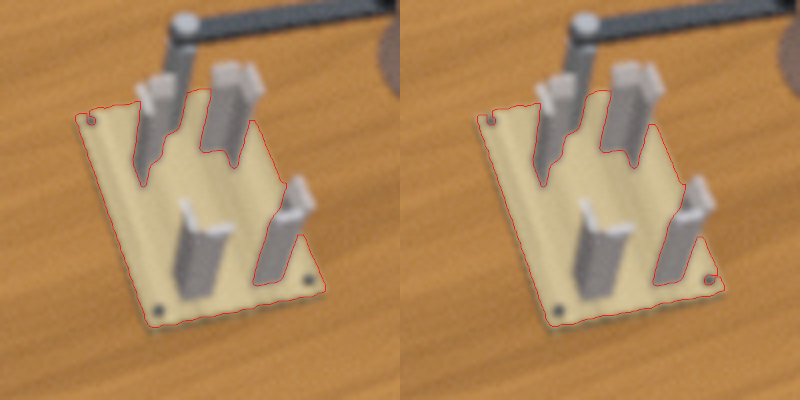

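The board contour is clean, giving a centre of about (0.542, 0.1986) and a yaw of −8.15°, so the pocket is at about (0.562, 0.196). The part tops triangulate within 2 mm of the stated heights. Next is the first move.

```bash
cat > go.py <<'E'
import sys,numpy as np
from plant import robot
from scipy.spatial.transform import Rotation as Ro
def go(x,y,z,yawdeg,n,tail=0):
    "rows to bring tool x along world yaw (mod 180), turning and moving together"
    s=robot.read_state(); R=Ro.from_rotvec(s['orientation']).as_matrix(); p=s['tool_pos']
    yaw=np.arctan2(R[1,0],R[0,0]); dy=(np.radians(yawdeg)-yaw+np.pi/2)%np.pi-np.pi/2
    D=np.array([x,y,z])-p; tw=-dy/n; rows=[]
    for i in range(n):
        rows.append((np.round(R.T@D/n*100,2)).tolist()); R=R@Ro.from_rotvec([0,0,tw]).as_matrix()
    print('t',round(s['t'],2),'pos',p.round(4),'yaw',round(np.degrees(yaw),2),'tilt',R[2].round(4),'q',np.round(s['q'],2),'open',round(s['opening'],4),'gf',np.round(s['gripper_force'],1),'F',np.round(s['force'],1))
    print('delta_pos',rows,'twist',round(tw,4),'n',n)
if __name__=='__main__': go(*map(float,sys.argv[1:5]),int(sys.argv[5]))
E
python3 go.py .6228 -.2763 .12 -11.1 16
```

```text
t 0.1 pos [0.235  0.5516 0.2427] yaw 156.92 tilt [ 5.0e-04 -1.6e-03 -1.0e+00] q [ 1.08  0.13  1.49  0.    1.52 -0.09] open 0.0931 gf 0.0 F [ 0.3  0.1 -0.4]
delta_pos [[-4.26, -3.81, 0.77], [-4.21, -3.86, 0.77], [-4.16, -3.92, 0.77], [-4.11, -3.97, 0.77], [-4.05, -4.03, 0.77], [-4.0, -4.08, 0.77], [-3.95, -4.13, 0.77], [-3.89, -4.18, 0.77], [-3.84, -4.23, 0.77], [-3.78, -4.28, 0.77], [-3.73, -4.33, 0.77], [-3.67, -4.38, 0.77], [-3.61, -4.43, 0.77], [-3.55, -4.47, 0.77], [-3.49, -4.52, 0.77], [-3.44, -4.56, 0.77]] twist -0.0131 n 16
```

Call:
{"api": "apply_moves", "payload": {"delta_pos": [[-4.3,-3.8,0],[-4.2,-3.9,0],[-4.2,-3.9,0],[-4.1,-4.0,0],[-4.0,-4.0,0],[-4.0,-4.1,0],[-4.0,-4.1,0],[-3.9,-4.2,0]], "twist": [-0.013,-0.013,-0.013,-0.013,-0.013,-0.013,-0.013,-0.013], "gripper": 9.3, "squeeze": 25}}

```text
t: 1.1
tool_pos: [0.43, 0.1359, 0.2434]
orientation: [-0.467, -3.107, -0.0]
force: [0.8, 0.4, 0.2]
opening: 0.0928
gripper_force: 0.0
```

```bash
python3 go.py .6228 -.2763 .10 -11.1 8
```

```text
t 1.1 pos [0.43   0.1359 0.2434] yaw 162.91 tilt [ 1.e-04  1.e-04 -1.e+00] q [ 0.19 -0.28  1.88  0.    1.54 -1.08] open 0.0928 gf 0.0 F [0.8 0.4 0.2]
delta_pos [[-3.82, -4.22, 1.79], [-3.76, -4.27, 1.79], [-3.71, -4.31, 1.79], [-3.65, -4.36, 1.79], [-3.59, -4.41, 1.79], [-3.53, -4.46, 1.79], [-3.48, -4.5, 1.79], [-3.42, -4.55, 1.79]] twist -0.0131 n 8
```

Call:
{"api": "apply_moves", "payload": {"delta_pos": [[-3.8,-4.2,0],[-3.8,-4.3,1.0],[-3.7,-4.3,1.8],[-3.7,-4.4,2.2],[-3.6,-4.4,2.3],[-3.5,-4.5,2.3],[-3.5,-4.5,2.3],[-3.4,-4.5,2.3]], "twist": [-0.013,-0.013,-0.013,-0.013,-0.013,-0.013,-0.013,-0.013]}}

```text
t: 2.1
tool_pos: [0.6228, -0.2767, 0.1003]
orientation: [-0.305, -3.126, -0.001]
force: [2.0, 0.1, 0.6]
opening: 0.0933
gripper_force: 0.0
```

```bash
python3 go.py .6228 -.2763 .040 -11.1 4
```

```text
t 2.1 pos [ 0.6228 -0.2767  0.1003] yaw 168.86 tilt [ 6.e-04  3.e-04 -1.e+00] q [-0.49  0.45  1.38  0.    1.32 -1.87] open 0.0933 gf 0.0 F [2.  0.1 0.6]
delta_pos [[0.0, 0.01, 1.51], [0.0, 0.01, 1.51], [0.0, 0.01, 1.51], [0.0, 0.01, 1.51]] twist -0.0002 n 4
```

Call:
{"api": "apply_moves", "payload": {"delta_pos": [[0,0,1.6],[0,0,1.6],[0,0,1.6],[0,0,1.2],[0,0,0]], "twist": [0,0,0,0,0]}}

```text
t: 2.72
tool_pos: [0.6219, -0.2739, 0.0408]
orientation: [-0.304, -3.125, -0.001]
force: [0.2, 0.8, 0.5]
opening: 0.0929
gripper_force: 0.0
```

Call:
{"api": "apply_moves", "payload": {"delta_pos": [[0,0,0],[0,0,0],[0,0,0],[0,0,0],[0,0,0],[0,0,0]], "twist": [0,0,0,0,0,0], "gripper": 4.5, "squeeze": 25}}

```text
t: 3.48
tool_pos: [0.6228, -0.2755, 0.0422]
orientation: [0.306, 3.126, -0.001]
force: [-1.2, -2.4, 3.8]
opening: 0.06
gripper_force: 25.0
```

Call:
{"api": "apply_moves", "payload": {"delta_pos": [[0,0,-1.0],[0,0,-2.5],[0,0,-3.5],[0,0,-3.5],[0,0,-2.5],[0,0,0]], "twist": [0,0,0,0,0,0], "squeeze": 30}}

```text
t: 4.22
tool_pos: [0.6238, -0.2753, 0.1744]
orientation: [0.305, 3.123, -0.002]
force: [-0.8, 0.5, -4.1]
opening: 0.0602
gripper_force: 30.0
```

```bash
python3 go.py .5619 .1958 .175 -8.15 12
```

```text
t 4.22 pos [ 0.6238 -0.2753  0.1744] yaw 168.85 tilt [-0.0041 -0.0011 -1.    ] q [-0.49  0.38  1.32  0.    1.44 -1.87] open 0.0602 gf 30.0 F [-0.8  0.5 -4.1]
delta_pos [[1.27, 3.75, -0.01], [1.25, 3.76, -0.01], [1.23, 3.76, -0.01], [1.22, 3.77, -0.01], [1.2, 3.77, -0.01], [1.18, 3.78, -0.01], [1.17, 3.78, -0.01], [1.15, 3.79, -0.01], [1.13, 3.79, -0.01], [1.12, 3.8, -0.01], [1.1, 3.8, -0.01], [1.08, 3.81, -0.01]] twist -0.0044 n 12
```

Call:
{"api": "apply_moves", "payload": {"delta_pos": [[0.6,1.9,0],[1.25,3.8,0],[1.2,3.8,0],[1.2,3.8,0],[1.2,3.8,0],[1.2,3.8,0],[1.2,3.8,0],[1.2,3.8,0]], "twist": [-0.004,-0.004,-0.004,-0.004,-0.004,-0.004,-0.005,-0.005]}}

```text
t: 5.22
tool_pos: [0.5823, 0.024, 0.1692]
orientation: [-0.251, -3.128, -0.001]
force: [0.4, 0.7, -3.5]
opening: 0.0601
gripper_force: 30.0
```

```bash
python3 go.py .5619 .1958 .175 -8.15 5
```

```text
t 5.22 pos [0.5823 0.024  0.1692] yaw 170.83 tilt [ 3.9e-03  1.0e-04 -1.0e+00] q [-0.05  0.13  1.62  0.    1.39 -1.46] open 0.0601 gf 30.0 F [ 0.4  0.7 -3.5]
delta_pos [[0.95, 3.33, -0.11], [0.94, 3.33, -0.11], [0.93, 3.33, -0.11], [0.91, 3.34, -0.11], [0.9, 3.34, -0.11]] twist -0.0035 n 5
```

Call:
{"api": "apply_moves", "payload": {"delta_pos": [[1.0,3.8,-0.1],[1.0,3.8,-0.1],[1.0,3.8,-0.1],[1.0,3.2,-0.1],[0.6,1.6,0],[0,0,0],[0,0,0]], "twist": [-0.004,-0.004,-0.003,-0.003,-0.003,0,0]}}

```text
t: 6.1
tool_pos: [0.5637, 0.1878, 0.175]
orientation: [-0.226, -3.133, 0.001]
force: [0.1, 0.1, -2.7]
opening: 0.0602
gripper_force: 30.0
```

```bash
python3 go.py .5619 .1958 .175 -8.15 1
```

```text
t 6.1 pos [0.5637 0.1878 0.175 ] yaw 171.74 tilt [ 8.e-04 -9.e-04 -1.e+00] q [ 0.24  0.16  1.59 -0.    1.4  -1.19] open 0.0602 gf 30.0 F [ 0.1  0.1 -2.7]
delta_pos [[0.29, 0.77, -0.0]] twist -0.002 n 1
```

Move the last bit, then look at the held core against the cradle.

Call:
{"api": "apply_moves", "payload": {"delta_pos": [[0.29,0.77,0],[0,0,0],[0,0,0]], "twist": [-0.002,0,0]}}

```text
t: 6.48
tool_pos: [0.5622, 0.1964, 0.1757]
orientation: [0.223, 3.134, -0.0]
force: [-0.6, 0.0, -3.8]
opening: 0.0599
gripper_force: 30.0
```

```bash
python3 - <<'E'
from go import go
from h import *
go(.5619,.1958,.175,-8.15,1)
import cv2
d={n:robot_c for n,robot_c in ((n,__import__('plant').robot.read_camera(n)) for n in('scene','top'))}
pickle.dump(d,open('c1.pkl','wb'))
a=[]
for n,(u,v) in(('top',(205,215)),('scene',(348,190))):
    a.append(cv2.resize(d[n]['frame'][v-50:v+50,u-50:u+50,::-1],(400,400),interpolation=cv2.INTER_CUBIC))
cv2.imwrite('pics/held1.png',np.hstack(a))
for n in d:  # where the pocket outline (z=.109) and the core's underside corners should be
    for z in(.109,):
        print(n,z,[proj(d[n],np.array([.5619+x*.9899+y*.1418,.1958-x*.1418+y*.9899,z])).round(1).tolist() for x,y in((.057,.0325),(.057,-.0325),(-.057,-.0325),(-.057,.0325))])
E
```

```text
t 6.47 pos [0.5622 0.1964 0.1757] yaw 171.86 tilt [-1.e-04 -1.e-04 -1.e+00] q [ 0.25  0.16  1.58 -0.    1.4  -1.18] open 0.0599 gf 30.0 F [-0.6  0.  -3.8]
delta_pos [[0.03, -0.07, 0.07]] twist 0.0001 n 1
scene 0.109 [[372.4, 207.2], [348.7, 211.9], [335.8, 178.5], [358.2, 174.2]]
top 0.109 [[203.5, 194.4], [224.9, 196.8], [219.9, 234.5], [198.3, 232.0]]
```

View pics/held1.png

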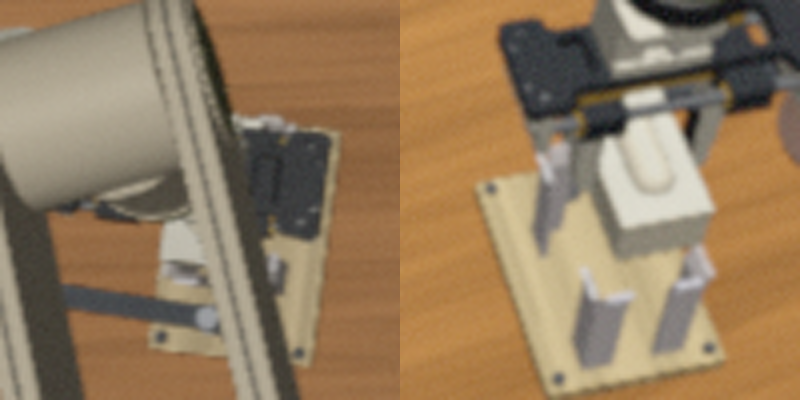

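The top view is mostly blocked by the arm. The scene view shows the core level in the grip, its front bottom corners at crop (623,258) and (706,238), and the post tops where my model predicts. I'll check the core's corners against the model.

```bash
python3 - <<'E'
from h import *
d=pickle.load(open('c1.pkl','rb'));c=d['scene']
# measured top face of held core (top z = tcp - .042 + .04)
for th in(150,165,180):
    r=face(c,(358,195),.1737,val(th),r=32); print(th,r[0].round(4),r[1],r[2])
for z in(.1337,.1737):
    for y in(.03,-.03):
        p=proj(c,np.array([.5622+.054*.9899+y*.1418,.1964-.054*.1418+y*.9899,z]));print(z,y,(p-[298,140])*4+[400,0])
E
```

```text
150 [0.5767 0.1948] (83.1, 61.3) -8.321800231933594
165 [0.5766 0.1948] (81.2, 59.8) -8.267807006835938
180 [0.5767 0.1947] (78.9, 58.4) -7.851295471191406
0.1337 0.03 [700.24539642 244.42848702]
0.1337 -0.03 [611.21720649 262.03402621]
0.1737 0.03 [712.05204457 207.53524834]
0.1737 -0.03 [620.06221956 225.49912956]
```

Call:
{"api": "apply_moves", "payload": {"delta_pos": [[0.07,-0.09,0],[0,0,1.2],[0,0,1.5],[0,0,1.5],[0,0,1.5],[0,0,1.5],[0,0,1.0],[0,0,0]], "twist": [0,0,0,0,0,0,0,0]}}

```text
t: 7.58
tool_pos: [0.5606, 0.1958, 0.0924]
orientation: [-0.222, -3.132, 0.001]
force: [-0.6, 0.2, -3.0]
opening: 0.0596
gripper_force: 30.0
```

```bash
python3 go.py .5615 .1955 .0575 -8.15 1
```

```text
t 7.58 pos [0.5606 0.1958 0.0924] yaw 171.88 tilt [ 1.8e-03 -8.0e-04 -1.0e+00] q [ 0.25  0.24  1.65 -0.    1.25 -1.18] open 0.0596 gf 30.0 F [-0.6  0.2 -3. ]
delta_pos [[-0.1, -0.01, 3.49]] twist 0.0005 n 1
```

No contact so far, so I'll keep lowering.

Call:
{"api": "apply_moves", "payload": {"delta_pos": [[-0.03,0,1.0],[0,0,1.0],[0,0,0.7],[0,0,0.4],[0,0,0.2],[0,0,0.1],[0,0,0]], "twist": [0,0,0,0,0,0,0]}}

```text
t: 8.45
tool_pos: [0.5618, 0.1959, 0.0598]
orientation: [0.223, 3.133, 0.0]
force: [0.0, 0.4, -2.5]
opening: 0.0596
gripper_force: 30.0
```

```bash
python3 go.py .5615 .1955 .0575 -8.15 1
```

```text
t 8.45 pos [0.5618 0.1959 0.0598] yaw 171.88 tilt [-3.e-04  1.e-04 -1.e+00] q [ 0.25  0.28  1.67 -0.    1.19 -1.18] open 0.0596 gf 30.0 F [ 0.   0.4 -2.5]
delta_pos [[0.02, -0.05, 0.23]] twist 0.0004 n 1
```

Call:
{"api": "apply_moves", "payload": {"delta_pos": [[0,0,0.1],[0,0,0.1],[0,0,0.1],[0,0,0]], "twist": [0,0,0,0]}}

```text
t: 8.95
tool_pos: [0.5617, 0.196, 0.0571]
orientation: [0.223, 3.134, 0.0]
force: [-3.4, -0.5, 3.6]
opening: 0.0596
gripper_force: 30.0
```

Call:
{"api": "apply_moves", "payload": {"delta_pos": [[0,0,0],[0,0,0],[0,0,0],[0,0,-0.5],[0,0,-2.5],[0,0,-4.0],[0,0,-4.0],[0,0,-1.5]], "twist": [0,0,0,0,0,0,0,0], "gripper": 9.0}}

```text
t: 9.95
tool_pos: [0.5632, 0.1963, 0.1851]
orientation: [0.222, 3.129, 0.003]
force: [0.3, 0.6, -0.9]
opening: 0.09
gripper_force: 0.0
```

```bash
python3 go.py .4599 -.2796 .12 -16.7 12
```

```text
t 9.95 pos [0.5632 0.1963 0.1851] yaw 171.88 tilt [-0.0044  0.0026 -1.    ] q [ 0.25  0.15  1.57 -0.    1.41 -1.18] open 0.09 gf 0.0 F [ 0.3  0.6 -0.9]
delta_pos [[0.29, -4.05, 0.53], [0.24, -4.05, 0.53], [0.19, -4.05, 0.53], [0.14, -4.06, 0.53], [0.09, -4.06, 0.53], [0.04, -4.06, 0.53], [-0.01, -4.06, 0.53], [-0.06, -4.06, 0.53], [-0.11, -4.06, 0.53], [-0.16, -4.06, 0.53], [-0.21, -4.05, 0.53], [-0.26, -4.05, 0.53]] twist 0.0125 n 12
```

Call:
{"api": "apply_moves", "payload": {"delta_pos": [[0.3,-4.0,0],[0.2,-4.1,0],[0.2,-4.1,0],[0.1,-4.1,0],[0.1,-4.1,0],[0,-4.1,0.5],[0,-4.1,0.5],[-0.1,-4.0,1.0]], "twist": [0.0125,0.0125,0.0125,0.0125,0.0125,0.0125,0.0125,0.0125]}}

```text
t: 10.95
tool_pos: [0.4929, -0.1244, 0.1608]
orientation: [-0.38, -3.118, -0.0]
force: [0.2, 1.4, -0.5]
opening: 0.0902
gripper_force: 0.0
```

```bash
python3 go.py .4599 -.2796 .08 -16.7 4
```

```text
t 10.95 pos [ 0.4929 -0.1244  0.1608] yaw 166.12 tilt [ 4.e-04  0.e+00 -1.e+00] q [-0.35 -0.06  1.84 -0.    1.37 -1.68] open 0.0902 gf 0.0 F [ 0.2  1.4 -0.5]
delta_pos [[-0.13, -3.97, 2.02], [-0.18, -3.96, 2.02], [-0.23, -3.96, 2.02], [-0.28, -3.96, 2.02]] twist 0.0123 n 4
```

Call:
{"api": "apply_moves", "payload": {"delta_pos": [[-0.1,-4.0,1.5],[-0.2,-4.0,1.8],[-0.2,-4.0,2.0],[-0.3,-3.9,2.0],[0,0,0.7],[0,0,0]], "twist": [0.0125,0.0125,0.0125,0.0125,0,0]}}

```text
t: 11.7
tool_pos: [0.4596, -0.2779, 0.0803]
orientation: [-0.457, -3.106, -0.003]
force: [-0.5, -0.9, -0.4]
opening: 0.0894
gripper_force: 0.0
```

```bash
python3 go.py .4599 -.2796 .033 -16.7 1
```

```text
t 11.7 pos [ 0.4596 -0.2779  0.0803] yaw 163.25 tilt [ 0.0025  0.0013 -1.    ] q [-0.64  0.11  1.82  0.    1.21 -1.92] open 0.0894 gf 0.0 F [-0.5 -0.9 -0.4]
delta_pos [[-0.09, -0.16, 4.73]] twist -0.0008 n 1
```

Call:
{"api": "apply_moves", "payload": {"delta_pos": [[-0.05,-0.12,1.6],[0,0,1.6],[0,0,1.0],[0,0,0.5],[0,0,0],[0,0,0]], "twist": [0,0,0,0,0,0]}}

```text
t: 12.45
tool_pos: [0.4608, -0.2805, 0.0351]
orientation: [0.457, 3.108, -0.001]
force: [0.7, -1.1, -0.0]
opening: 0.09
gripper_force: 0.0
```

Call:
{"api": "apply_moves", "payload": {"delta_pos": [[0,0,0],[0,0,0],[0,0,0],[0,0,0],[0,0,0],[0,0,0]], "twist": [0,0,0,0,0,0], "gripper": 4.5, "squeeze": 20}}

```text
t: 13.2
tool_pos: [0.4605, -0.2802, 0.0347]
orientation: [0.457, 3.108, -0.0]
force: [-1.2, -0.1, 1.3]
opening: 0.0601
gripper_force: 20.0
```

Call:
{"api": "apply_moves", "payload": {"delta_pos": [[0,0,-1.0],[0,0,-2.5],[0,0,-3.5],[0,0,-3.5],[0,0,-3.5],[0,0,0]], "twist": [0,0,0,0,0,0]}}

```text
t: 13.95
tool_pos: [0.4623, -0.2815, 0.1787]
orientation: [0.456, 3.102, -0.005]
force: [0.6, -0.0, -1.5]
opening: 0.0599
gripper_force: 20.0
```

```bash
python3 go.py .5615 .1955 .175 -8.15 13
```

```text
t 13.95 pos [ 0.4623 -0.2815  0.1787] yaw 163.28 tilt [-0.0059 -0.0032 -1.    ] q [-0.64  0.01  1.74  0.    1.39 -1.92] open 0.0599 gf 20.0 F [ 0.6 -0.  -1.5]
delta_pos [[0.32, 3.73, 0.02], [0.28, 3.74, 0.02], [0.24, 3.74, 0.02], [0.2, 3.74, 0.02], [0.15, 3.74, 0.02], [0.11, 3.75, 0.02], [0.07, 3.75, 0.02], [0.02, 3.75, 0.02], [-0.02, 3.75, 0.02], [-0.06, 3.75, 0.02], [-0.11, 3.75, 0.02], [-0.15, 3.74, 0.02], [-0.19, 3.74, 0.02]] twist -0.0115 n 13
```

Call:
{"api": "apply_moves", "payload": {"delta_pos": [[0.2,2.0,0],[0.3,3.8,0],[0.2,3.8,0],[0.2,3.8,0],[0.2,3.8,0],[0.1,3.8,0],[0.1,3.8,0],[0.1,3.8,0]], "twist": [-0.0115,-0.0115,-0.0115,-0.0115,-0.0115,-0.0115,-0.0115,-0.0115]}}

```text
t: 14.95
tool_pos: [0.516, 0.0029, 0.1725]
orientation: [-0.311, -3.123, -0.001]
force: [0.3, -0.5, -0.9]
opening: 0.0598
gripper_force: 20.0
```

```bash
python3 go.py .5615 .1955 .175 -8.15 6
```

```text
t 14.95 pos [0.516  0.0029 0.1725] yaw 168.62 tilt [ 3.4e-03  2.0e-04 -1.0e+00] q [-0.09 -0.05  1.8   0.    1.39 -1.47] open 0.0598 gf 20.0 F [ 0.3 -0.5 -0.9]
delta_pos [[-0.11, 3.3, -0.04], [-0.14, 3.29, -0.04], [-0.17, 3.29, -0.04], [-0.2, 3.29, -0.04], [-0.23, 3.29, -0.04], [-0.26, 3.29, -0.04]] twist -0.0094 n 6
```

Call:
{"api": "apply_moves", "payload": {"delta_pos": [[-0.1,3.7,0],[-0.1,3.7,-0.1],[-0.2,3.7,-0.1],[-0.2,3.7,0],[-0.2,3.2,0],[-0.2,2.0,0],[0,0,0],[0,0,0]], "twist": [-0.009,-0.009,-0.009,-0.009,-0.009,-0.009,0,0]}}

```text
t: 15.95
tool_pos: [0.5625, 0.1948, 0.176]
orientation: [-0.229, -3.132, 0.001]
force: [-0.2, 0.2, -1.3]
opening: 0.0597
gripper_force: 20.0
```

```bash
python3 go.py .5615 .1955 .15 -8.15 1
```

```text
t 15.95 pos [0.5625 0.1948 0.176 ] yaw 171.64 tilt [ 1.1e-03 -9.0e-04 -1.0e+00] q [ 0.25  0.16  1.58 -0.    1.4  -1.18] open 0.0597 gf 20.0 F [-0.2  0.2 -1.3]
delta_pos [[0.11, 0.05, 2.6]] twist -0.0037 n 1
```

Call:
{"api": "apply_moves", "payload": {"delta_pos": [[0.05,0.05,0],[0,0,0]], "twist": [-0.004,0]}}

```text
t: 16.2
tool_pos: [0.5626, 0.1953, 0.1768]
orientation: [0.224, 3.133, -0.0]
force: [-0.3, 0.3, -1.6]
opening: 0.0599
gripper_force: 20.0
```

```bash
python3 - <<'E'
from go import go
from h import *
from plant import robot
go(.5615,.1955,.15,-8.15,1)
c=robot.read_camera('scene'); z=robot.read_state()['tool_pos'][2]-.0049
for th in(150,165,180):
    for uv in((358,195),(362,205),(367,205)):
        try: r=face(c,uv,z,val(th),r=32);print(th,uv,r[0].round(4),r[1],round(r[2],1),(r[0]+(r[1][0]/2e3-.054)*np.array([.9899,-.1418])).round(4))
        except Exception as e: print(e)
cv2.imwrite('pics/held2.png',cv2.resize(c['frame'][140:240,298:398,::-1],(400,400),interpolation=cv2.INTER_CUBIC))
E
```

```text
t 16.2 pos [0.5626 0.1953 0.1768] yaw 171.82 tilt [-2.e-04 -0.e+00 -1.e+00] q [ 0.25  0.16  1.58 -0.    1.4  -1.18] open 0.0599 gf 20.0 F [-0.3  0.3 -1.6]
delta_pos [[0.11, -0.0, 2.68]] twist -0.0005 n 1
150 (358, 195) [0.5755 0.1941] (83.3, 61.6) -8.3 [0.5633 0.1959]
150 (362, 205) [0.6268 0.1496] (103.2, 76.3) 25.4 [0.6244 0.15  ]
150 (367, 205) [0.6268 0.1496] (103.2, 76.3) 25.4 [0.6244 0.15  ]
165 (358, 195) [0.5755 0.194 ] (81.4, 60.0) -8.3 [0.5623 0.1959]
165 (362, 205) [0.6288 0.1459] (95.4, 53.9) -7.7 [0.6226 0.1468]
165 (367, 205) [0.6288 0.1459] (95.4, 53.9) -7.7 [0.6226 0.1468]
180 (358, 195) [0.5756 0.1939] (79.4, 58.2) -8.5 [0.5615 0.196 ]
180 (362, 205) [0.6289 0.1456] (93.7, 51.6) -7.8 [0.6218 0.1467]
180 (367, 205) [0.6289 0.1456] (93.7, 51.6) -7.8 [0.6218 0.1467]
```

View pics/held2.png

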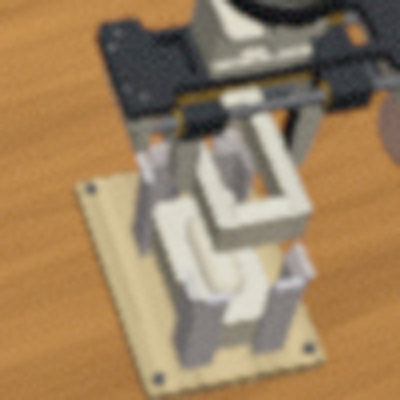

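The core is seated in the pocket, and the held frame is centred over it to within 1 mm. Lower it.

Call:
{"api": "apply_moves", "payload": {"delta_pos": [[0.03,0,1.0],[0,0,1.4],[0,0,1.4],[0,0,1.4],[0,0,1.2],[0,0,0.8],[0,0,0.5],[0,0,0]], "twist": [0,0,0,0,0,0,0,0]}}

```text
t: 17.25
tool_pos: [0.5622, 0.1961, 0.0994]
orientation: [-0.222, -3.133, 0.0]
force: [0.3, 0.0, -1.6]
opening: 0.0599
gripper_force: 20.0
```

Call:
{"api": "apply_moves", "payload": {"delta_pos": [[0,0,0.3],[0,0,0.3],[0,0,0.2],[0,0,0.1],[0,0,0]], "twist": [0,0,0,0,0]}}

```text
t: 17.88
tool_pos: [0.5622, 0.1961, 0.0905]
orientation: [-0.223, -3.134, 0.0]
force: [-0.1, 0.7, -1.8]
opening: 0.0597
gripper_force: 20.0
```

Call:
{"api": "apply_moves", "payload": {"delta_pos": [[0,0,0.1],[0,0,0.1],[0,0,0.0]], "twist": [0,0,0]}}

```text
t: 18.25
tool_pos: [0.5625, 0.1962, 0.0898]
orientation: [0.222, 3.133, 0.0]
force: [-3.1, -0.7, 6.2]
opening: 0.0596
gripper_force: 20.0
```

Call:
{"api": "apply_moves", "payload": {"delta_pos": [[0,0,0],[0,0,0],[0,0,0],[0,0,-0.5],[0,0,-2.0],[0,0,-3.0],[0,0,-3.0],[0,0,-1.0]], "twist": [0,0,0,0,0,0,0,0], "gripper": 9.0}}

```text
t: 19.25
tool_pos: [0.564, 0.1966, 0.1877]
orientation: [0.222, 3.128, 0.003]
force: [0.1, 0.6, 0.2]
opening: 0.0901
gripper_force: 0.0
```

```bash
python3 go.py .6394 -.1216 .08 -14.2 9
```

```text
t 19.25 pos [0.564  0.1966 0.1877] yaw 171.88 tilt [-0.0048  0.0026 -1.    ] q [ 0.25  0.15  1.57 -0.    1.42 -1.18] open 0.0901 gf 0.0 F [0.1 0.6 0.2]
delta_pos [[-1.32, -3.38, 1.2], [-1.36, -3.37, 1.2], [-1.4, -3.35, 1.2], [-1.44, -3.34, 1.2], [-1.48, -3.32, 1.2], [-1.52, -3.3, 1.2], [-1.56, -3.28, 1.2], [-1.6, -3.26, 1.2], [-1.64, -3.24, 1.2]] twist 0.0118 n 9
```

Call:
{"api": "apply_moves", "payload": {"delta_pos": [[-1.3,-3.4,0],[-1.4,-3.4,0],[-1.4,-3.3,0],[-1.4,-3.3,0.5],[-1.5,-3.3,1.5],[-1.5,-3.3,2.0],[-1.6,-3.3,2.0],[-1.6,-3.3,2.0]], "twist": [0.012,0.012,0.012,0.012,0.012,0.012,0.012,0.012]}}

```text
t: 20.25
tool_pos: [0.6286, -0.088, 0.1028]
orientation: [-0.373, -3.119, -0.0]
force: [0.5, 0.4, 0.7]
opening: 0.0903
gripper_force: 0.0
```

```bash
python3 go.py .6394 -.1216 .08 -14.2 2
```

```text
t 20.25 pos [ 0.6286 -0.088   0.1028] yaw 166.35 tilt [ 4.e-04  0.e+00 -1.e+00] q [-0.22  0.33  1.53  0.    1.29 -1.55] open 0.0903 gf 0.0 F [0.5 0.4 0.7]
delta_pos [[-0.92, -1.51, 1.14], [-0.93, -1.5, 1.14]] twist 0.0048 n 2
```

Call:
{"api": "apply_moves", "payload": {"delta_pos": [[-0.9,-1.5,1.0],[-0.9,-1.5,1.0],[0,0,0],[0,0,0],[0,0,0]], "twist": [0.005,0.005,0,0,0]}}

```text
t: 20.88
tool_pos: [0.6395, -0.1194, 0.0845]
orientation: [0.386, 3.117, 0.0]
force: [-0.2, 0.9, -0.4]
opening: 0.0901
gripper_force: 0.0
```

```bash
python3 go.py .6394 -.1216 .03 -14.2 1
```

```text
t 20.88 pos [ 0.6395 -0.1194  0.0845] yaw 165.87 tilt [-1.e-03  2.e-04 -1.e+00] q [-0.26  0.38  1.49  0.    1.27 -1.59] open 0.0901 gf 0.0 F [-0.2  0.9 -0.4]
delta_pos [[-0.04, -0.22, 5.45]] twist 0.0012 n 1
```

Call:
{"api": "apply_moves", "payload": {"delta_pos": [[-0.04,-0.2,1.6],[0,0,1.6],[0,0,1.2],[0,0,0.7],[0,0,0.4],[0,0,0]], "twist": [0,0,0,0,0,0]}}

```text
t: 21.62
tool_pos: [0.6389, -0.1223, 0.0285]
orientation: [-0.388, -3.117, -0.0]
force: [-1.6, -0.0, 0.4]
opening: 0.0899
gripper_force: 0.0
```

Call:
{"api": "apply_moves", "payload": {"delta_pos": [[0,0,0],[0,0,0],[0,0,0],[0,0,0],[0,0,0],[0,0,0]], "twist": [0,0,0,0,0,0], "gripper": 4.5, "squeeze": 25}}

```text
t: 22.38
tool_pos: [0.6391, -0.1224, 0.0289]
orientation: [0.388, 3.117, -0.0]
force: [-0.1, 0.0, 2.3]
opening: 0.0599
gripper_force: 25.0
```

Call:
{"api": "apply_moves", "payload": {"delta_pos": [[0,0,-1.0],[0,0,-2.5],[0,0,-3.5],[0,0,-3.5],[0,0,-3.5],[0,0,-1.0],[0,0,0]], "twist": [0,0,0,0,0,0,0]}}

```text
t: 23.25
tool_pos: [0.6391, -0.1224, 0.1787]
orientation: [0.388, 3.117, -0.0]
force: [0.3, -0.3, -1.9]
opening: 0.0598
gripper_force: 25.0
```

```bash
python3 go.py .5617 .1958 .178 -8.15 9
```

```text
t 23.25 pos [ 0.6391 -0.1224  0.1787] yaw 165.8 tilt [-7.e-04 -1.e-04 -1.e+00] q [-0.27  0.3   1.41  0.    1.43 -1.59] open 0.0598 gf 25.0 F [ 0.3 -0.3 -1.9]
delta_pos [[1.7, 3.22, 0.01], [1.66, 3.24, 0.01], [1.62, 3.26, 0.01], [1.59, 3.27, 0.01], [1.55, 3.29, 0.01], [1.51, 3.31, 0.01], [1.47, 3.33, 0.01], [1.43, 3.35, 0.01], [1.39, 3.36, 0.01]] twist -0.0117 n 9
```

Call:
{"api": "apply_moves", "payload": {"delta_pos": [[0.9,1.6,0],[1.7,3.2,0],[1.6,3.3,0],[1.6,3.3,0],[1.6,3.3,0],[1.5,3.3,0],[1.5,3.3,0],[1.5,3.3,0]], "twist": [-0.012,-0.012,-0.012,-0.012,-0.012,-0.012,-0.012,-0.012]}}

```text
t: 24.25
tool_pos: [0.5697, 0.1447, 0.1764]
orientation: [-0.236, -3.129, 0.001]
force: [-0.3, -0.2, -1.7]
opening: 0.0599
gripper_force: 25.0
```

```bash
python3 go.py .5617 .1958 .178 -8.15 3
```

```text
t 24.25 pos [0.5697 0.1447 0.1764] yaw 171.39 tilt [ 3.4e-03 -7.0e-04 -1.0e+00] q [ 0.16  0.14  1.6   0.    1.4  -1.26] open 0.0599 gf 25.0 F [-0.3 -0.2 -1.7]
delta_pos [[0.52, 1.65, -0.05], [0.52, 1.65, -0.05], [0.51, 1.65, -0.05]] twist -0.0027 n 3
```

Call:
{"api": "apply_moves", "payload": {"delta_pos": [[0.5,2.1,0],[0.5,1.9,0],[0.5,1.1,0],[0,0,0],[0,0,0],[0,0,0]], "twist": [-0.002,-0.002,-0.002,0,0,0]}}

```text
t: 25.0
tool_pos: [0.565, 0.1945, 0.1786]
orientation: [0.231, 3.133, -0.0]
force: [0.5, 0.9, -3.2]
opening: 0.0598
gripper_force: 25.0
```

```bash
python3 - <<'E'
from go import go
from h import *
from plant import robot
go(.5617,.1958,.15,-8.15,1)
c=robot.read_camera('scene'); z=robot.read_state()['tool_pos'][2]-.0049
for th in(150,165,180):
        r=face(c,(358,195),z,val(th),r=32);print(th,r[0].round(4),r[1],round(r[2],1),(r[0]+(r[1][0]/2e3-.054)*np.array([.9899,-.1418])).round(4))
E
```

```text
t 25.0 pos [0.565  0.1945 0.1786] yaw 171.58 tilt [-1.e-04 -2.e-04 -1.e+00] q [ 0.25  0.16  1.57 -0.    1.41 -1.18] open 0.0598 gf 25.0 F [ 0.5  0.9 -3.2]
delta_pos [[0.35, 0.08, 2.86]] twist -0.0047 n 1
150 [0.5784 0.1931] (85.1, 61.7) -8.2 [0.567  0.1947]
165 [0.5783 0.193 ] (83.5, 60.0) -8.3 [0.5661 0.1947]
180 [0.5784 0.1929] (81.5, 58.3) -8.5 [0.5653 0.1948]
```

Call:
{"api": "apply_moves", "payload": {"delta_pos": [[0.37,0.07,0],[0,0,0.5],[0,0,1.0],[0,0,1.0],[0,0,1.0],[0,0,0.8],[0,0,0.4],[0,0,0]], "twist": [-0.005,0,0,0,0,0,0,0]}}

```text
t: 26.05
tool_pos: [0.5611, 0.1965, 0.1313]
orientation: [-0.221, -3.133, 0.0]
force: [-0.1, 0.1, -3.6]
opening: 0.0598
gripper_force: 25.0
```

```bash
python3 go.py .5617 .1958 .1139 -8.15 1
```

```text
t 26.05 pos [0.5611 0.1965 0.1313] yaw 171.93 tilt [ 5.e-04 -2.e-04 -1.e+00] q [ 0.25  0.19  1.63 -0.    1.32 -1.18] open 0.0598 gf 25.0 F [-0.1  0.1 -3.6]
delta_pos [[-0.07, -0.06, 1.74]] twist 0.0015 n 1
```

Call:
{"api": "apply_moves", "payload": {"delta_pos": [[-0.07,-0.05,0.4],[0,0,0.5],[0,0,0.4],[0,0,0.2],[0,0,0.1],[0,0,0]], "twist": [0.001,0,0,0,0,0]}}

```text
t: 26.8
tool_pos: [0.5619, 0.196, 0.1156]
orientation: [-0.223, -3.134, 0.0]
force: [-0.5, 0.0, -2.4]
opening: 0.0604
gripper_force: 25.0
```

Call:
{"api": "apply_moves", "payload": {"delta_pos": [[0,0,0.1],[0,0,0.1],[0,0,0]], "twist": [0,0,0]}}

```text
t: 27.18
tool_pos: [0.562, 0.196, 0.1139]
orientation: [0.223, 3.133, 0.0]
force: [0.2, -0.2, -0.6]
opening: 0.0595
gripper_force: 25.0
```

Call:
{"api": "apply_moves", "payload": {"delta_pos": [[0,0,0.1],[0,0,0]], "twist": [0,0]}}

```text
t: 27.42
tool_pos: [0.562, 0.196, 0.1138]
orientation: [0.222, 3.133, 0.0]
force: [-3.7, -1.2, 7.6]
opening: 0.0598
gripper_force: 25.0
```

Call:
{"api": "apply_moves", "payload": {"delta_pos": [[0,0,0],[0,0,0],[0,0,0],[0,0,-0.5],[0,0,-2.0],[0,0,-3.0],[0,0,-3.0],[0,0,-2.5]], "twist": [0,0,0,0,0,0,0,0], "gripper": 9.0}}

```text
t: 28.42
tool_pos: [0.5625, 0.1961, 0.226]
orientation: [0.222, 3.131, 0.001]
force: [-0.2, 0.0, 0.0]
opening: 0.0901
gripper_force: 0.0
```

```bash
python3 - <<'E'
from go import go
from h import *
d=pickle.load(open('c0.pkl','rb'));T,S=d['top'],d['scene']
go(.5617,.1958,.2,-8.15,1)
for c,uv,n in((T,(157,237),'top'),(S,(396,151),'scene')):
    for th in(35,45,55):
        x0,y0=uv[0]-15,uv[1]-15
        im=cv2.resize(c['frame'][y0:y0+30,x0:x0+30],None,fx=K,fy=K,interpolation=cv2.INTER_CUBIC)
        cs,_=cv2.findContours((im.max(2)<th).astype(np.uint8),cv2.RETR_EXTERNAL,cv2.CHAIN_APPROX_NONE)
        if not cs: continue
        k=max(cs,key=cv2.contourArea);px=(k[:,0]+.5)/K-.5+[x0,y0]
        m=cv2.moments(k);print(n,th,'area',cv2.contourArea(k)/K**2,'cen',round((m['m10']/m['m00']+.5)/K-.5+x0,1),round((m['m01']/m['m00']+.5)/K-.5+y0,1),'x',px.min(0).round(1),px.max(0).round(1))
# predicted knob axis pixels for bar angles
P=np.array([.4728,.2086])
for a in(1.5,1.6,1.7,1.8,1.9):
    w=np.radians(-8.15)+a; k=P+.145*np.array([np.cos(w),np.sin(w)])
    print(a,k.round(4),[proj(c,np.r_[k,z]).round(1).tolist() for c in(T,S) for z in(.171,.125)])
E
```

```text
t 28.43 pos [0.5625 0.1961 0.226 ] yaw 171.88 tilt [-0.0026  0.0011 -1.    ] q [ 0.25  0.12  1.53 -0.    1.49 -1.18] open 0.0901 gf 0.0 F [-0.2  0.   0. ]
delta_pos [[0.08, -0.05, 2.6]] twist 0.0005 n 1
top 35 area 16.73611111111111 cen 158.3 236.5 x [155.8 233.6] [160.6 238.9]
top 45 area 41.458333333333336 cen 156.3 235.9 x [151.9 232.8] [160.9 239.1]
top 55 area 49.638888888888886 cen 156.2 235.9 x [151.2 232.4] [161.2 239.4]
scene 35 area 42.083333333333336 cen 395.2 152.0 x [391.9 146.6] [398.6 157.8]
scene 45 area 55.166666666666664 cen 395.4 151.5 x [391.4 144.1] [399.2 158.4]
scene 55 area 69.0 cen 395.5 151.3 x [391.1 143.9] [399.6 158.9]
1.5 [0.5035 0.3503] [[154.0, 233.8], [158.5, 235.0], [398.4, 145.9], [394.5, 157.2]]
1.6 [0.4892 0.3527] [[153.2, 238.8], [157.7, 239.9], [396.5, 142.1], [392.7, 153.4]]
1.7 [0.4747 0.3536] [[152.8, 243.9], [157.3, 244.8], [394.1, 138.4], [390.4, 149.8]]
1.8 [0.4602 0.3531] [[153.0, 249.0], [157.5, 249.7], [391.3, 134.8], [387.7, 146.3]]
1.9 [0.4458 0.3511] [[153.6, 254.1], [158.1, 254.6], [388.1, 131.6], [384.7, 143.1]]
```

Call:
{"api": "apply_moves", "payload": {"delta_pos": [[0,0,0],[0,0,0],[0,0,0],[0,0,0],[0,0,0],[0,0,0],[0,0,0],[0,0,0]], "twist": [0.1,0.17,0.17,0.17,0.17,0.17,0.17,0.17], "gripper": 6.0}}

```text
t: 29.42
tool_pos: [0.5623, 0.1961, 0.2246]
orientation: [2.068, 2.364, 0.002]
force: [0.1, 0.9, -0.1]
opening: 0.0603
gripper_force: 0.0
```

```bash
python3 go.py .5014 .3507 .226 78.7 5
```

```text
t 29.43 pos [0.5623 0.1961 0.2246] yaw 97.64 tilt [ 8.0e-04  1.7e-03 -1.0e+00] q [ 0.25  0.13  1.53 -0.    1.49  0.12] open 0.0603 gf 0.0 F [ 0.1  0.9 -0.1]
delta_pos [[3.23, -0.79, -0.03], [3.17, -1.01, -0.03], [3.09, -1.21, -0.03], [3.01, -1.42, -0.03], [2.91, -1.61, -0.03]] twist 0.0661 n 5
```

Call:
{"api": "apply_moves", "payload": {"delta_pos": [[3.2,-0.8,0],[3.2,-1.0,0],[3.1,-1.2,0],[3.0,-1.4,0],[2.9,-1.6,0],[0,0,0],[0,0,0],[0,0,0]], "twist": [0.066,0.066,0.066,0.066,0.066,0,0,0]}}

```text
t: 30.42
tool_pos: [0.501, 0.3494, 0.2231]
orientation: [2.423, 1.999, 0.001]
force: [-1.2, 0.0, 0.7]
opening: 0.0601
gripper_force: 0.0
```

```bash
python3 - <<'E'
from go import go
from h import *
from plant import robot
go(.5014,.3507,.156,78.7,1)
d={n:robot.read_camera(n) for n in('scene','top')}
pickle.dump(d,open('c2.pkl','wb'))
a=[cv2.resize(d[n]['frame'][v-60:v+60,u-60:u+60,::-1],(400,400),interpolation=cv2.INTER_CUBIC) for n,(u,v) in(('top',(190,220)),('scene',(365,165)))]
cv2.imwrite('pics/knob.png',np.hstack(a))
E
```

```text
t 30.43 pos [0.501  0.3494 0.2231] yaw 79.02 tilt [ 1.e-04  5.e-04 -1.e+00] q [ 0.53  0.17  1.48 -0.    1.49  0.72] open 0.0601 gf 0.0 F [-1.2  0.   0.7]
delta_pos [[0.14, 0.01, 6.71]] twist 0.0056 n 1
```

View pics/knob.png

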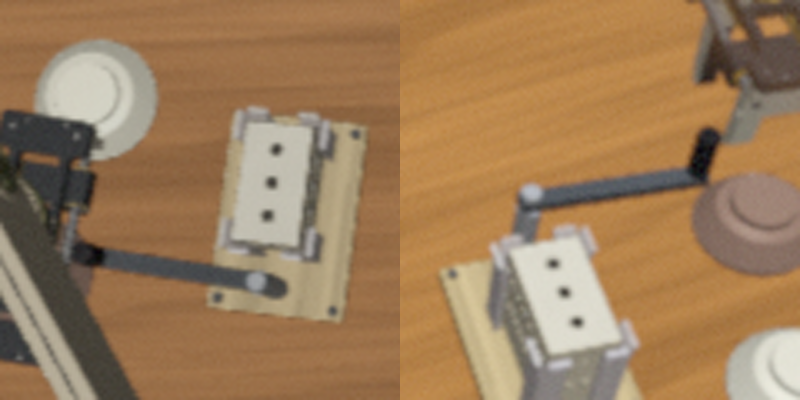

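The cover sits flush between the posts in both views, and the open fingers straddle the knob (scene crop (710,135)). Lower and grip the knob.

Call:
{"api": "apply_moves", "payload": {"delta_pos": [[0.1,0,1.2],[0,0,1.7],[0,0,1.7],[0,0,1.3],[0,0,0.6],[0,0,0]], "twist": [0.005,0,0,0,0,0]}}

```text
t: 31.28
tool_pos: [0.5005, 0.3511, 0.1571]
orientation: [-2.428, -1.993, 0.001]
force: [-1.1, 0.1, -0.2]
opening: 0.0602
gripper_force: 0.0
```

Call:
{"api": "apply_moves", "payload": {"delta_pos": [[0,0,0],[0,0,0],[0,0,0],[0,0,0],[0,0,0],[0,0,0]], "twist": [0,0,0,0,0,0], "gripper": 1.0, "squeeze": 10}}

```text
t: 32.02
tool_pos: [0.5007, 0.3512, 0.1578]
orientation: [2.428, 1.993, 0.0]
force: [-0.8, -0.4, 0.8]
opening: 0.0197
gripper_force: 10.0
```

Call:
{"api": "apply_moves", "payload": {"delta_pos": [[-0.03,0.87,0],[-0.07,1.45,0],[-0.07,1.45,0],[-0.07,1.45,0],[-0.07,1.45,0],[-0.07,1.45,0],[-0.07,1.45,0],[-0.03,0.87,0]], "twist": [0.06,0.1,0.1,0.1,0.1,0.1,0.1,0.06]}}

```text
t: 33.02
tool_pos: [0.5891, 0.2977, 0.1579]
orientation: [-2.975, -1.006, -0.005]
force: [6.1, 4.7, -2.3]
opening: 0.0196
gripper_force: 10.0
```

```bash
cat > bar.py <<'E'
from plant import robot
import numpy as np
s=robot.read_state();v=s['tool_pos'][:2]-[.4728,.2086]
from scipy.spatial.transform import Rotation as Ro
R=Ro.from_rotvec(s['orientation']).as_matrix()
print(s['t'],'angle',np.arctan2(v[1],v[0])+np.radians(8.15),'r',np.hypot(*v),'toolx yaw rel',np.arctan2(R[1,0],R[0,0])+np.radians(8.15),'z',s['tool_pos'][2],'F tool',(R.T@s['force']).round(1),'q',np.round(s['q'],2),'gf',s['gripper_force'])
E
python3 bar.py
```

```text
33.025 angle 0.7962278881460593 r 0.14647371781718574 toolx yaw rel 0.7943121603121137 z 0.15785730488057553 F tool [ 7.7 -0.   2.4] q [0.39 0.34 1.41 0.   1.39 1.31] gf 9.99921441078186
```

Call:
{"api": "apply_moves", "payload": {"delta_pos": [[-0.1,0.87,0],[-0.1,1.45,0],[-0.09,1.45,0],[-0.07,1.45,0],[-0.07,1.45,0],[-0.07,1.45,0],[-0.05,1.1,0],[0,0,0]], "twist": [0.06,0.1,0.1,0.1,0.1,0.1,0.075,0]}}

```text
t: 34.02
tool_pos: [0.6192, 0.2097, 0.1581]
orientation: [-3.141, -0.027, -0.008]
force: [12.6, -0.3, -4.8]
opening: 0.0202
gripper_force: 10.0
```

```bash
python3 bar.py
```

```text
34.025 angle 0.15003047295106225 r 0.1463896843370207 toolx yaw rel 0.15929531069362934 z 0.15811674179398108 F tool [12.6  0.6  4.8] q [ 0.25  0.32  1.43 -0.    1.39  1.8 ] gf 10.000003427267075
```

Call:
{"api": "apply_moves", "payload": {"delta_pos": [[0.1,0.6,0],[0.05,0.6,0],[0,0.6,0],[0,0.4,0],[0,0,0]], "twist": [0.04,0.04,0.04,0.03,0]}}

```text
t: 34.65
tool_pos: [0.6181, 0.1883, 0.158]
orientation: [3.135, -0.207, 0.003]
force: [5.9, -1.4, -0.5]
opening: 0.0197
gripper_force: 10.0
```

```bash
python3 bar.py
```

```text
34.65 angle 0.003575155925535173 r 0.14667370333419597 toolx yaw rel 0.010642110072491023 z 0.158028335933876 F tool [6.1 0.6 0.5] q [ 0.22  0.3   1.45 -0.    1.39  1.92] gf 10.00011071562767
```

Nearly in. Press gently to the stop.

Call:
{"api": "apply_moves", "payload": {"delta_pos": [[0.05,0.1,0],[0,0.1,0],[0,0.1,0],[0,0,0]], "twist": [0.008,0,0,0]}}

```text
t: 35.15
tool_pos: [0.6178, 0.1862, 0.158]
orientation: [-3.133, 0.217, -0.001]
force: [3.9, 2.1, 1.8]
opening: 0.0201
gripper_force: 10.0
```

```bash
python3 bar.py
```

```text
35.15 angle -0.010792287519006294 r 0.14671616717774313 toolx yaw rel 0.004108369618243235 z 0.15799459858156156 F tool [ 3.6 -2.7 -1.8] q [0.21 0.3  1.45 0.   1.39 1.92] gf 10.000556409358978
```

Call:
{"api": "apply_moves", "payload": {"delta_pos": [[0,0.15,0],[0,0.1,0],[0,0,0]], "twist": [0,0,0]}}

```text
t: 35.52
tool_pos: [0.6178, 0.1861, 0.1581]
orientation: [-3.13, 0.215, -0.003]
force: [8.8, 10.5, -1.6]
opening: 0.0198
gripper_force: 10.0
```

```bash
python3 bar.py
```

```text
35.525 angle -0.011940275460899485 r 0.14674776072476955 toolx yaw rel 0.005270234924300288 z 0.15806921660836226 F tool [  7.3 -11.6   1.6] q [0.21 0.3  1.45 0.   1.39 1.92] gf 10.003794506192207
```

The force rises to 11.6 N with no motion, so the bar is at its stop. Release and rise.

Call:
{"api": "apply_moves", "payload": {"delta_pos": [[0,0,0],[0,0,0],[0,0,0],[0,0,-0.5],[0,0,-2.0],[0,0,-3.0],[0,0,-3.0],[0,0,-2.0]], "twist": [0,0,0,0,0,0,0,0], "gripper": 5.0}}

```text
t: 36.52
tool_pos: [0.618, 0.1835, 0.2663]
orientation: [-3.133, 0.217, -0.006]
force: [-0.4, 0.0, -0.9]
opening: 0.0499
gripper_force: 0.0
```

Call:
{"api": "apply_moves", "payload": {"delta_pos": [[0,2.0,-1.0],[0,4.0,-1.0],[0,4.0,0],[0,4.0,0],[0,4.0,0],[0,4.0,0],[0,2.0,0],[0,0,0]], "twist": [0,0,0,0,0,0,0,0]}}

```text
t: 37.52
tool_pos: [0.5836, -0.0557, 0.2823]
orientation: [-3.134, 0.221, 0.001]
force: [1.3, 0.2, -0.4]
opening: 0.05
gripper_force: 0.0
```

```bash
python3 - <<'E'
from h import *
from plant import robot
d={n:robot.read_camera(n) for n in('scene','top')}
a=[cv2.resize(d[n]['frame'][v-60:v+60,u-60:u+60,::-1],(400,400),interpolation=cv2.INTER_CUBIC) for n,(u,v) in(('top',(205,215)),('scene',(355,180)))]
cv2.imwrite('pics/end.png',np.hstack(a));s=robot.read_state();print(s['t'],s['tool_pos'],s['force'])
E
```

```text
37.625 [ 0.58400122 -0.05372979  0.28241736] [-1.24693466 -0.03912543  0.03489874]
```

View pics/end.png

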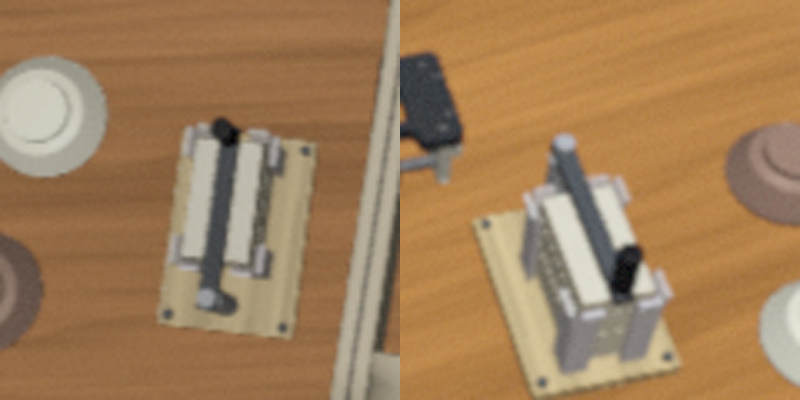

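The bar lies along the middle of the seated cover: the knob is at top-view crop (225,130) and the pivot at (207,298). The bowls have not moved and the robot is clear.

```bash
python3 -c "
from plant import robot
print(robot.close_job())"
```

```text
the job is handed in; nothing more can be done
None
```

The core, the fitting frame and the cover are seated in the cradle in that order, the bar is swung in to its stop along the middle of the cover, and the job was handed in at about 38 s.

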